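# Clear the filter plate, then release and hold the purge lever

## Task

Take the scraper block and sweep the three broken ceramic bits off the perforated filter plate into the gutter at its far end, touching the bits only with the scraper, then stand or lay the scraper back on the bench, clear of the plate and the valve. After that flip the steel safety catch of the purge valve right up and over until it lies open, and only then pull the spring-loaded lever towards the robot's side of the valve, all the way to its stop. Finish while holding the lever there with the gripper, not letting go, and leave the jar, the adapter ring and the mouthpiece where they stand.

Things in the scene. Friction and masses are not known exactly. Their poses are not given: they have to be found in the camera images.
- plate: Perforated dark steel filter plate, fixed, left or right of centre. Origin: at bench level under the plate's centre. Flat top 130 mm (x) by 110 mm (y), 30 mm above the origin; a lip 10 mm higher along both long sides (y = +-55 to 63 mm); near end x = -65 mm open. Local +x, roughly away from the robot, is the sweeping direction; at x = +65 mm the top drops into the gutter.
- gutter (a point): Centre of the floor of the steel gutter at the plate's far end (x = 97 mm in the plate's frame, 5 mm above the bench): inside 65 mm along the plate's x and 118 mm along its y; wall rims 32 mm above the bench, near side formed by the plate, whose top is 30 mm up.
- chip0_mid (a point): Centre of loose bit 1 of 3: broken white ceramic filter piece, a block 22 x 16 x 9 mm (x, y, z), about 10 g, lying flat on the plate.
- chip1_mid (a point): Centre of loose bit 2 of 3: broken white ceramic filter piece, a block 22 x 16 x 9 mm (x, y, z), about 10 g, lying flat on the plate.
- chip2_mid (a point): Centre of loose bit 3 of 3: broken white ceramic filter piece, a block 22 x 16 x 9 mm (x, y, z), about 10 g, lying flat on the plate.
- scraper_grip (a point): Centre (half-way up) of the loose grey scraper block, standing upright between plate and valve: 94 mm long (local y), 70 mm high, 0.11 to 0.22 kg. From the foot up: rubber edge 12 mm thick (x) to 10 mm, block 22 mm thick to 34 mm, then a grip 20 mm thick (x), 60 mm long (y) from 34 to 70 mm. The middle of the grip is 17 mm above this point. Front and back alike.
- valve: Purge valve fixed to the bench: dark grey block 150 x 150 mm, 45 mm high, carrying the lever and the catch. Origin: at bench level under the block's centre; its local -x is the side facing the robot, towards which the lever is pulled.
- lever_bar (a point): Middle of the lever's round black cross bar: 18 mm diameter, along the valve's y, between two steel side arms (58 mm free between them). At rest it is 62 mm from the lever hinge on the valve's +x side, 159 mm above the bench; at the stop 57 mm from it on the -x side, 162 mm above the bench. It moves on an arc of 130 mm radius about the hinge.
- lever_hinge (a point): Fixed point on the lever's hinge axis (along the valve's y), mid-way between its arms, 45 mm above the bench.
- lever (a joint): Lever angle (rad): 0 at rest (leaning 0.5 rad to the valve's +x), growing as the bar is pulled to the valve's -x, stop at 0.95. A spring pulls it back to 0: about 5 N at the bar at the start, about 8 N at the stop. While the catch is shut it blocks the lever.
- catch_tab (a point): Centre of the upright finger tab at the free end of the steel safety catch: 12 mm thick (valve's x), 24 mm long, 28 mm high. Shut, it is 117 mm from the catch hinge towards the valve's +y, 90 mm above the bench, beside the lever; a 10 x 12 mm tongue joins it to the hinge across the front of both lever arms.
- catch_hinge (a point): Fixed point on the catch's hinge axis (along the valve's x), 90 mm above the bench, at x = -20, y = -55 mm in the valve's frame.
- catch (a joint): Catch angle (rad): 0 shut (tongue level, pointing to the valve's +y), 1.57 straight up, 2.5 open against its stop, leaning out to the valve's -y. No spring: it is light (60 g) and falls shut from below about 1.4, open from above about 1.75.
- jar: Bystander: amber glass jar, 48 mm across, 60 mm high, beyond the work. Origin under its centre. Not to be moved.
- adapter: Bystander: clear plastic ring, 44 mm across, 30 mm high, to the left. Origin under its centre. Not to be moved.
- mouthpiece: Bystander: white plastic mouthpiece, 36 mm across at the foot, 50 mm high, to the right. Origin under its centre. Not to be moved.
There are look-alikes about, which are no part of the job. Several things have the shape of the plate; the one meant has the colours described above.

How it is judged:
By the outcome, as a careful person would: the job done as asked, in the order asked, and still so for the second after the job is handed in, while the arm keeps its last pose, push and grip.
It also fails if it takes over 70 s, if anything falls off the work surface, if the arm or the gripper's body presses on something with over 40 N, if the wrist force passes 120 N, or if a joint passes its speed limit or range.

## Robot

A 6-joint arm with a two-finger parallel gripper is mounted at the origin on the work surface. World frame = base frame: x ahead of the robot, y to its left, z up, the work surface at z = 0. Lengths are in m, angles in rad, forces in N, time in s.
With the tool pointing down it reaches from about 0.375 to 0.975 m from the base axis. Payload 3.8 kg.
Tool frame: the origin (TCP) lies midway between the tips of the shut fingers; the grasp point (between the pads) lies 19 mm behind it; x points along the fingers, y is the direction in which the jaws open and shut, and the axes are right-handed (so a half turn about x gives the same grasp; the last joint's range is limited). The gripper opens to 88 mm and grips with 3 to 60 N. Pads are 18 mm wide; open, the fingers measure 123 mm over their backs; the gripper's body (75 mm by 187 mm) begins 45 mm behind the grasp point.
Start: joints at [-1.331, 0.264, 1.604, -0, 1.274, -0.037], TCP at [0.184, -0.649, 0.204] pointing down, gripper open.
Joint ranges: [-2.63, 2.63], [-0.94, 2.18], [0.31, 2.57], [-1.31, 4.45], [0, 2.66], [-2.55, 2.55]. Speed limits (rad/s): [2.57, 2.57, 3.14, 3.14, 3.14, 3.14].

## Interface

Orientations are given as a rotation vector (axis times angle).
In Python, from cell import manip, inverse_kinematics, cams, order gives the robot as it stands. Calls block until the motion is done:
- manip.move_pose(position, orientation): joint-space move of the TCP to a pose.
- manip.move_linear(position, rate=0.15, rot=None): straight line of the TCP; rot=None keeps the orientation; rate is the mean speed in m/s.
- manip.set_joints(angles): joint-space move.
- manip.set_gripper(opening, force=None): finger opening in m; force is the grip in N (None keeps the last); returns when the fingers have stopped.
- manip.dwell(seconds).
- inverse_kinematics(position, orientation): joint angles nearest the present ones, or None.
- manip.state(): the state.
- cams.capture(name): name is "side" or "top"; returns a dict with "image" (420x560x3 uint8, blue, green, red), "z_map" (420x560 float32, m along the optical axis (not along the pixel's ray), 0 where there is no reading), "intrinsics" (3x3 intrinsics, pixels), "position" and "orientation" of the camera in the world. Camera axes: x right, y down, z forward; pixel columns grow to the right and rows downward; lengths in m; the calibration is good to about 2 mm. A picture is of the moment at which its call begins.
A pose or a line that the arm cannot do raises manip.IKError and nothing moves.
- order.close_job(): hands the job in, once; it reports no verdict.
The state is a dict: "clock": time; "joint_pos": joint angles; "joint_velocities": joint speeds; "tau": joint torques, N m; "tool_pos": TCP position; "tcp_rot": TCP orientation; "contact_force": force on the tool from outside, world axes, zero at the start; "moment": the same for the moment, N m; "gripper_width": finger opening in m.
Only numpy, scipy, OpenCV 4.12 (cv2) and the standard library are available. Lean on these libraries where they do the work, as an engineer would, in place of code of your own. Each camera call takes 0.05 s, during which the arm holds its last target.

## Working session

There is one attempt and no reset: what is moved stays moved. The work goes in short steps, each a Python script; the robot and the scene stay as the last script left them, time stands still between calls to the robot, and variables do not carry over. Pictures are saved under pics/ and viewed, and the job is handed in when it is done.

```bash
ls -la; mkdir -p pics; cat > h.py <<'E'
import numpy as np, cv2
from scipy.spatial.transform import Rotation as R
from cell import manip, inverse_kinematics, cams, order
def cap(n):
    c=cams.capture(n); return c
def rotm(c):
    o=np.array(c["orientation"],float)
    return o if o.shape==(3,3) else R.from_rotvec(o).as_matrix()
def cloud(c):
    z=c["z_map"]; K=np.array(c["intrinsics"]); h,w=z.shape
    u,v=np.meshgrid(np.arange(w),np.arange(h))
    p=np.stack([(u-K[0,2])/K[0,0]*z,(v-K[1,2])/K[1,1]*z,z],-1)
    P=p@rotm(c).T+np.array(c["position"]); P[z==0]=np.nan
    return P
def ray(c,u,v,h):
    K=np.array(c["intrinsics"]); d=rotm(c)@np.array([(u-K[0,2])/K[0,0],(v-K[1,2])/K[1,1],1.]); o=np.array(c["position"])
    return o+d*(h-o[2])/d[2]
E
python3 - <<'E'
from h import *
for n in ("top","side"):
    c=cap(n); cv2.imwrite(f"pics/{n}0.png",c["image"]); print(n,c["position"],c["orientation"],c["intrinsics"],(c["z_map"]>0).mean())
    np.savez(f"{n}0.npz",**c)
s=manip.state(); print(s)
E
```

```text
total 12
drwxr-xr-x  3 agent agent 4096 Dec  6 22:22 .
drwxr-xr-x 23 root  root  4096 Dec  6 22:22 ..
drwxr-xr-x  2 agent agent 4096 Dec  6 22:22 pics
top [ 0.40684763 -0.00274611  1.34888735] [-2.21168763  2.15585752 -0.1002896 ] [[416.16946009   0.         283.84399634]
 [  0.         416.16946009 214.26903585]
 [  0.           0.           1.        ]] 0.9961649659863946
side [0.03327782 0.76987054 0.66893901] [-0.70406178  2.44709949 -1.37261821] [[399.27709893   0.         279.17245027]
 [  0.         399.27709893 210.72102295]
 [  0.           0.           1.        ]] 0.9959736394557823
{'clock': 0.1, 'joint_pos': array([-1.33087678e+00,  2.64668687e-01,  1.60520751e+00,  2.31441251e-05,
        1.27370390e+00, -3.69098967e-02]), 'joint_velocities': array([-0.00088275, -0.00225084, -0.00148175,  0.00112193, -0.00217905,
       -0.00057258]), 'tau': array([ 2.81593120e-04, -5.03619576e+01, -3.58071399e+01,  7.30506820e-02,
        2.32265698e-02, -4.76912521e-05]), 'tool_pos': array([ 0.18431623, -0.64862252,  0.20323489]), 'tcp_rot': array([ 2.07387682,  0.29099399, -2.07425245]), 'contact_force': array([ 0.90339579,  0.35561091, -1.03994036]), 'moment': array([-0.00058133,  0.05345326,  0.00244052]), 'gripper_width': 0.08804417081356526}
```

View pics/top0.png

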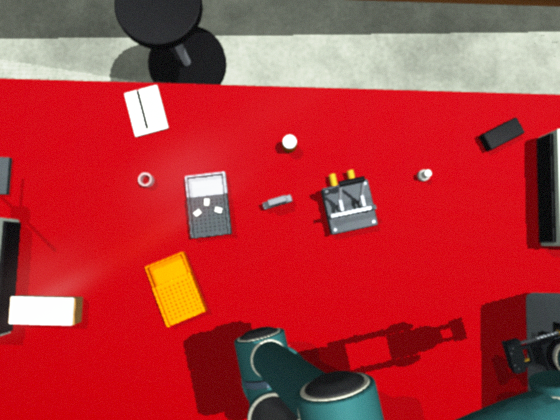

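View pics/side0.png

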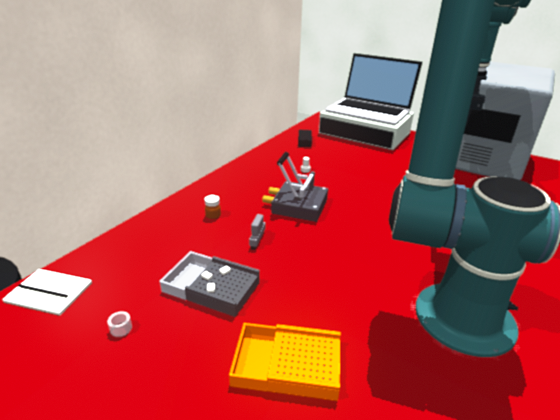

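Top view: the dark plate with white bits is at px (208,205). The orange look-alike tray is at (175,290). The scraper is at (277,201), the valve at (350,205), the jar at (290,142), the adapter at (146,180) and the mouthpiece at (424,174). Things that could be mistaken for the plate are the orange tray (175,290), the notebook (146,110) and the white/black boxes at the edges. I choose the dark one at (208,205) and check it in a crop.

```bash
python3 - <<'E'
from h import *
c=dict(np.load("top0.npz")); im=c["image"]
a=cv2.resize(im[160:250,175:385],None,fx=3.8,fy=3.8,interpolation=cv2.INTER_CUBIC); cv2.imwrite("pics/crop_top.png",a)
s=dict(np.load("side0.npz")); b=cv2.resize(s["image"][145:320,155:335],None,fx=3.4,fy=3.4,interpolation=cv2.INTER_CUBIC); cv2.imwrite("pics/crop_side.png",b)
P=cloud(c); np.set_printoptions(precision=3,suppress=True,linewidth=200)
for u,v in [(208,225),(208,185),(277,201),(350,215),(240,260),(197,212)]: print((u,v),P[v,u], im[v,u])
Q=cloud(s)
for u,v in [(225,285),(185,275),(300,205),(300,250)]: print((u,v),Q[v,u])
E
```

```text
(208, 225) [0.475 0.225 0.029] [127 124 114]
(208, 185) [ 0.608  0.236 -0.003] [252 251 249]
(277, 201) [0.553 0.009 0.07 ] [210 203 199]
(350, 215) [ 0.517 -0.222  0.047] [133 129 120]
(240, 260) [ 0.367  0.123 -0.001] [ 24  17 216]
(197, 212) [0.515 0.26  0.041] [255 255 255]
(225, 285) [0.497 0.232 0.03 ]
(185, 275) [0.622 0.235 0.003]
(300, 205) [ 0.514 -0.159  0.046]
(300, 250) [ 0.432 -0.015  0.001]
```

View pics/crop_top.png

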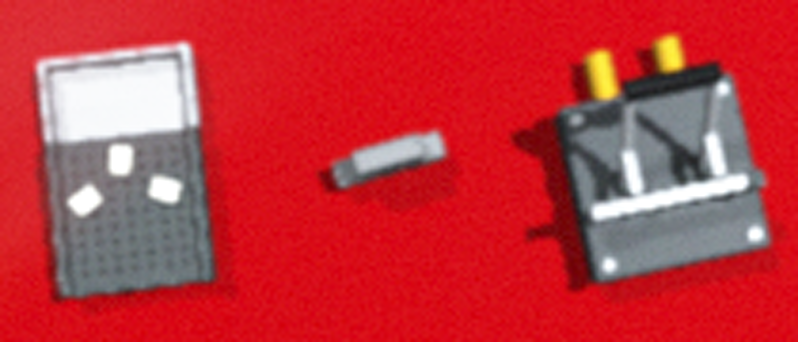

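View pics/crop_side.png

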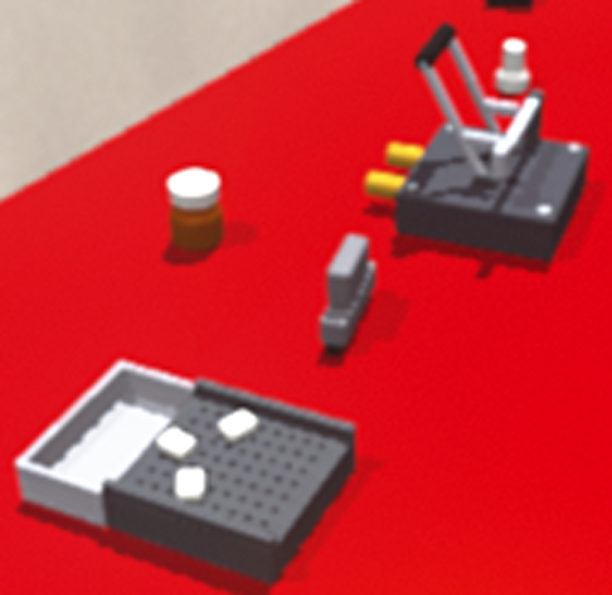

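```bash
cat > meas.py <<'E'
from h import *
np.set_printoptions(precision=4,suppress=True,linewidth=200)
def band(c,lo,hi,box):
    P=cloud(c); m=(P[...,2]>lo)&(P[...,2]<hi)&(P[...,0]>box[0])&(P[...,0]<box[1])&(P[...,1]>box[2])&(P[...,1]<box[3])
    return P,m
def rect(pts):
    (cx,cy),(w,h),a=cv2.minAreaRect((pts[:,:2]*1000).astype(np.float32)); return np.array([cx,cy,w,h]),a
if __name__=="__main__":
    t=dict(np.load("top0.npz")); s=dict(np.load("side0.npz"))
    for nm,c in (("top",t),("side",s)):
        print(nm)
        P,m=band(c,.02,.045,(.4,.72,.12,.35)); print(" plate+gutter",rect(P[m]),m.sum())
        P,m=band(c,.04-.004,.06,(.4,.65,-.33,-.08)); print(" valve",rect(P[m]),m.sum())
        P,m=band(c,.055,.085,(.45,.65,-.06,.08)); print(" scr grip",rect(P[m]),m.sum(),P[m].mean(0),np.nanmedian(P[m][:,2]))
        P,m=band(c,.022,.085,(.45,.65,-.06,.08)); print(" scr all",rect(P[m]),m.sum())
        P,m=band(c,.035,.06,(.4,.60,.16,.30))
        w=(c["image"].min(-1)>200)&m
        n,l,st,ce=cv2.connectedComponentsWithStats(w.astype(np.uint8))
        for i in range(1,n):
            if st[i,4]>6:
                print("  chip",st[i,4],ce[i],ray(c,*ce[i],.039),P[l==i].mean(0), rect(P[l==i]))
        P,m=band(c,.145,.19,(.45,.75,-.33,-.08)); print(" bar",m.sum(),P[m].mean(0),rect(P[m]))
        P,m=band(c,.075,.115,(.45,.55,-.33,-.08)); print(" catch",m.sum(),rect(P[m]),P[m].mean(0))
E
python3 meas.py
```

```text
top
 plate+gutter (array([540.9299, 230.4776, 199.512 , 127.1314]), 8.402634620666504) 1789
 valve (array([ 555.3681, -216.8269,  170.6669,  150.2588]), 13.477592468261719) 1799
 scr grip (array([555.7228,  10.2834,  20.4902,  59.3468]), 18.08780860900879) 127 [0.555  0.0101 0.0668] 0.06666987532928381
 scr all (array([555.1551,  10.0865,  22.236 ,  93.1418]), 18.733983993530273) 227
  chip 31 [205.9677 202.0968] [0.5472 0.2331 0.039 ] [0.5472 0.2332 0.0384] (array([547.5551, 233.097 ,  19.3749,  12.8087]), 2.246687650680542)
  chip 26 [217.5769 209.3846] [0.525  0.1956 0.039 ] [0.525  0.1956 0.0385] (array([524.1973, 195.4711,  20.7463,  15.2687]), 77.87950134277344)
  chip 32 [196.9062 212.5312] [0.5133 0.2602 0.039 ] [0.5134 0.2604 0.0381] (array([513.7054, 261.2599,  16.4265,  18.61  ]), 34.08620834350586)
 bar 173 [ 0.6044 -0.2034  0.1632] (array([ 604.4911, -204.3405,   19.988 ,   76.3577]), 13.414224624633789)
 catch 215 (array([ 537.452 , -218.1355,   39.4926,  142.3154]), 12.59216022491455) [ 0.5273 -0.2186  0.0949]
side
 plate+gutter (array([542.0698, 229.2444, 201.5435, 13
[... 278 characters left out ...]
686,  21.8837,  99.025 ]), 16.01206398010254) 306
  chip 50 [224.62 269.22] [0.5252 0.1962 0.039 ] [0.525  0.1964 0.0392] (array([526.2701, 195.6852,  22.9041,  18.0221]), 79.67649841308594)
  chip 49 [206.5714 274.4694] [0.5492 0.2345 0.039 ] [0.5487 0.235  0.0396] (array([550.3124, 234.4068,  15.9374,  22.151 ]), 77.35029602050781)
  chip 55 [210.9455 286.4364] [0.5139 0.2609 0.039 ] [0.5135 0.2612 0.0395] (array([513.9333, 260.5495,  13.7381,  25.008 ]), 39.95463943481445)
 bar 109 [ 0.6011 -0.1981  0.1619] (array([ 604.4968, -206.3696,   19.2625,   80.6296]), 14.340789794921875)
 catch 178 (array([ 538.0428, -218.4897,   39.6369,  142.8478]), 12.925686836242676) [ 0.5262 -0.2094  0.0937]
```

Now I'll measure the valve frame more precisely, look at the gripper's shape, and check IK for the whole plan.

```bash
python3 - <<'E'
from meas import *
t=dict(np.load("top0.npz")); s=dict(np.load("side0.npz"))
a=np.radians(13.4)
V=np.array([[np.cos(a),np.sin(a)],[-np.sin(a),np.cos(a)]])
for nm,c in (("top",t),("side",s)):
    P,m=band(c,.04,.05,(.4,.65,-.33,-.08)); im=c["image"].astype(int)
    m&=(im.max(-1)-im.min(-1)<40)
    print(nm,"valve",rect(P[m]),m.sum())
    L=P[m][:,:2]@V.T
    print("  pct",np.percentile(L,[0.3,1,99,99.7],axis=0).ravel())
    P,m=band(c,.145,.19,(.45,.75,-.33,-.08)); L=P[m][:,:2]@V.T; print("  bar local", L.min(0),L.max(0))
    P,m=band(c,.07,.12,(.45,.58,-.33,-.08)); L=np.c_[P[m][:,:2]@V.T,P[m][:,2]]
    L=L[L[:,0]<np.percentile(L[:,0],60)]; print("  catch local", L.min(0),L.max(0))
    P,m=band(c,.09,.12,(.45,.58,-.33,-.08)); print("  catch tab", rect(P[m]), m.sum())
b=cv2.resize(t["image"][150:250,310:400],None,fx=6,fy=6,interpolation=cv2.INTER_CUBIC); 
g=cv2.resize(s["image"][20:160,420:560],(600,600),interpolation=cv2.INTER_CUBIC)
g2=cv2.resize(s["image"][145:225,255:335],None,fx=6,fy=6,interpolation=cv2.INTER_CUBIC)
cv2.imwrite("pics/valve_top.png",b); cv2.imwrite("pics/valve_side.png",g2)
E
```

```text
top valve (array([ 544.4866, -219.3339,  146.8828,  149.2699]), 12.96312427520752) 1539
  pct [ 0.4063 -0.4133  0.4073 -0.4123  0.5488 -0.2666  0.551  -0.2656]
  bar local [ 0.5307 -0.377 ] [ 0.5507 -0.3007]
  catch local [ 0.4517 -0.4078  0.0791] [ 0.4644 -0.2654  0.107 ]
  catch tab (array([ 549.6482, -215.4561,   64.2634,  142.2979]), 12.490623474121094) 249
side valve (array([ 545.0652, -217.1335,  149.9968,  149.1682]), 13.75781536102295) 901
  pct [ 0.4054 -0.4082  0.4062 -0.4052  0.5508 -0.2648  0.5523 -0.2642]
  bar local [ 0.5303 -0.3813] [ 0.5505 -0.3006]
  catch local [ 0.4524 -0.4085  0.0711] [ 0.4865 -0.2657  0.1061]
  catch tab (array([ 550.8689, -215.5461,   65.9559,  142.8478]), 12.925686836242676) 205
```

```bash
sleep 1; ls pics
```

```text
crop_side.png
crop_top.png
side0.png
top0.png
valve_side.png
valve_top.png
```

View pics/valve_side.png

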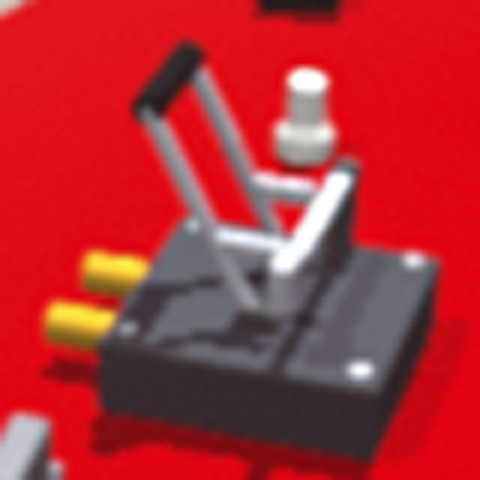

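View pics/valve_top.png

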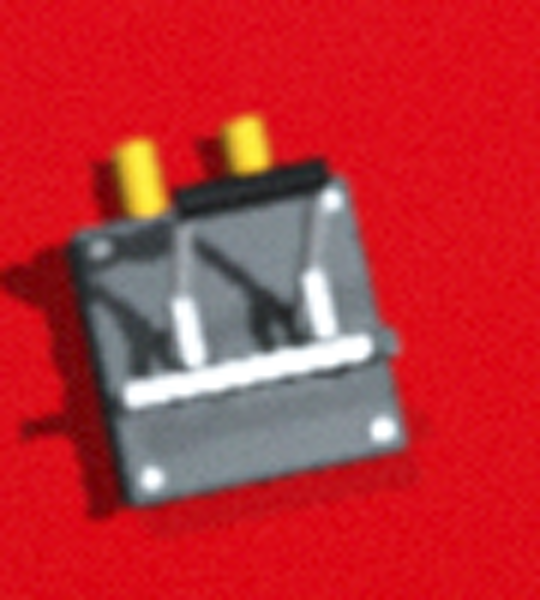

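Tab, bar and block agree on the valve frame: yaw 13.4°, with the lever hinge over the block's centre. Next I'll check that every waypoint is reachable.

```bash
cat >> h.py <<'E'
np.set_printoptions(precision=4,suppress=True,linewidth=200)
def rv(x,y):
    x=np.array(x,float); x/=np.linalg.norm(x); y=np.array(y,float); y-=x*(x@y); y/=np.linalg.norm(y)
    return R.from_matrix(np.c_[x,y,np.cross(x,y)]).as_rotvec()
def down(psi): return rv([0,0,-1],[np.cos(psi),np.sin(psi),0])
VA=np.radians(13.4); PA=np.radians(8.3)
def RZ(a): return R.from_euler("z",a).as_matrix()
VO=RZ(VA)@np.array([.4782,-.3395,0]); PO=np.array([.5072,.2249,0])
def vw(p): return VO+RZ(VA)@np.array(p,float)
def pw(p): return PO+RZ(PA)@np.array(p,float)
SC=np.array([.5548,.0102]); SA=np.radians(17.5)
def tabpose(th,tilt,back=.006,sgn=1,r=.117):
    d=np.array([0,-np.sin(tilt),-np.cos(tilt)])
    g=np.array([-.020,-.055+r*np.cos(th),.090+r*np.sin(th)])
    p=g+d*(.019-back)
    return vw(p), rv(RZ(VA)@d, RZ(VA)@np.array([sgn,0,0]))
def barpose(th,sgn=1,r=.130,tilt=0.,back=0.):
    a=th-.5
    g=np.array([-r*np.sin(a),0,.045+r*np.cos(a)])
    d=np.array([np.sin(tilt),0,-np.cos(tilt)])
    return vw(g+d*(.019-back)), rv(RZ(VA)@d,RZ(VA)@np.array([sgn*np.cos(tilt),0,sgn*np.sin(tilt)]))
E
python3 - <<'E'
from h import *
print("VO",VO,"PO",PO, "ry", vw([-.02,.062,.09]), vw([.062,0,.159]))
ik=lambda p,o:inverse_kinematics(p,o)
for f in (0,np.pi):
    print("scr",ik([*SC,.038],down(SA+f)),ik([*SC,.15],down(SA+f)))
    for x in (-.1,0,.075): print("sweep",x,ik(pw([x,0,.07]),down(PA+f)))
for sgn in (1,-1):
    for tl in (30,40,50):
        for th in (0,.8,1.6,2.4):
            print("tab",sgn,tl,th,ik(*tabpose(th,np.radians(tl),sgn=sgn)))
    for tl in (0,20):
        for th in (0,.5,.95): print("bar",sgn,tl,th,ik(*barpose(th,sgn,tilt=np.radians(tl))))
E
```

```text
VO [ 0.5439 -0.2194  0.    ] PO [0.5072 0.2249 0.    ] ry [ 0.51   -0.1638  0.09  ] [ 0.6042 -0.2051  0.159 ]
scr [-0.0265  0.2011  2.0134 -0.      0.9271 -0.3319] [-0.0265  0.079   1.9224 -0.      1.1402 -0.3319]
sweep -0.1 [ 0.4218 -0.0177  2.1848  0.      0.9745  0.2769]
sweep 0 [0.3725 0.1612 1.992  0.     0.9884 0.2276]
sweep 0.075 [0.3455 0.2882 1.8346 0.     1.0188 0.2006]
scr None None
sweep -0.1 None
sweep 0 None
sweep 0.075 None
tab 1 30 0 [-0.0273  0.0594  2.1974 -0.6875  0.8651  0.1899]
tab 1 30 0.8 [-0.0993 -0.035   2.1133 -0.6091  0.9718 -0.0054]
tab 1 30 1.6 [-0.2578 -0.0091  2.0223 -0.5741  0.947  -0.1926]
tab 1 30 2.4 [-0.3913  0.1062  1.9769 -0.5855  0.8236 -0.2714]
tab 1 40 0 [ 0.0817  0.104   2.2341 -0.92    0.9249  0.4713]
tab 1 40 0.8 [ 0.0063 -0.0144  2.1681 -0.8414  0.9971  0.2521]
tab 1 40 1.6 [-0.1639 -0.0111  2.0964 -0.8278  0.9351  0.0721]
tab 1 40 2.4 [-0.3106  0.0984  2.0605 -0.8821  0.7925  0.0372]
tab 1 50 0 [ 0.1784  0.1819  2.2569 -1.1065  1.0264  0.716 ]
tab 1 50 0.8 [ 0.1013  0.0382  2.2126 -1.0494  1.0668  0.4945]
tab 1 50 1.6 [-0.0767  0.0179  2.
[... 411 characters left out ...]
0.95 [-0.6681 -0.0934  2.1496  0.3513  0.8944 -1.097 ]
tab -1 30 0 None
tab -1 30 0.8 None
tab -1 30 1.6 None
tab -1 30 2.4 None
tab -1 40 0 None
tab -1 40 0.8 None
tab -1 40 1.6 None
tab -1 40 2.4 None
tab -1 50 0 [ 0.1784  0.1819  2.2569 -1.1065  1.0264 -2.4256]
tab -1 50 0.8 None
tab -1 50 1.6 None
tab -1 50 2.4 None
bar -1 0 0 [-0.366   0.2413  1.7536 -0.      1.1466  2.5418]
bar -1 0 0.5 [-0.426   0.1331  1.851  -0.      1.1575  2.4817]
bar -1 0 0.95 [-0.49    0.0595  1.9568 -0.      1.1253  2.4177]
bar -1 20 0 [-0.4934  0.079   1.9844  0.3111  0.8373  2.2331]
bar -1 20 0.5 [-0.5776 -0.0275  2.0619  0.3254  0.8881  2.1515]
bar -1 20 0.95 [-0.6681 -0.0934  2.1496  0.3513  0.8944  2.0446]
```

```bash
python3 - <<'E'
from h import *
manip.move_pose([*SC,.28],down(SA)); print(manip.state()["clock"])
manip.set_gripper(.055,force=30); print(manip.state()["clock"])
c=cap("side"); cv2.imwrite("pics/s1.png",c["image"])
manip.move_linear([*SC,.10],rate=.15)
c=cap("side"); 
s=manip.state(); print(s["clock"],s["tool_pos"],s["contact_force"],s["gripper_width"])
c2=cap("top"); cv2.imwrite("pics/s2.png",np.hstack([cv2.resize(c["image"][130:310,180:360],(400,400)),cv2.resize(c2["image"][130:270,210:350],(400,400))]))
E
```

```text
2.7833
3.4333
4.8833 [0.5559 0.0102 0.1013] [-0.6233 -0.5699  0.1148] 0.05501824328187004
```

View pics/s2.png

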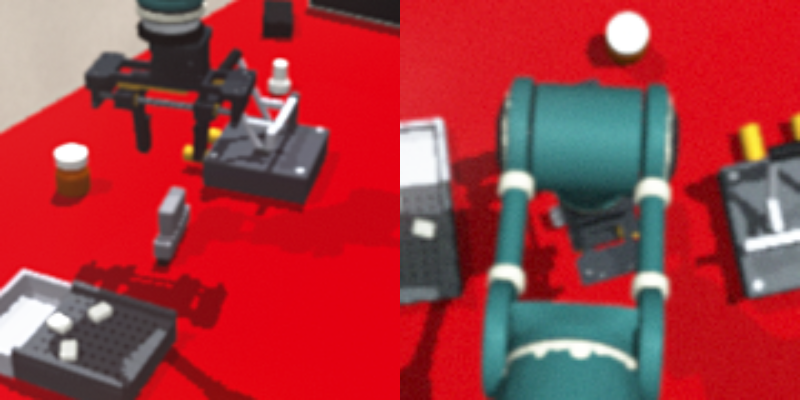

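View pics/s1.png

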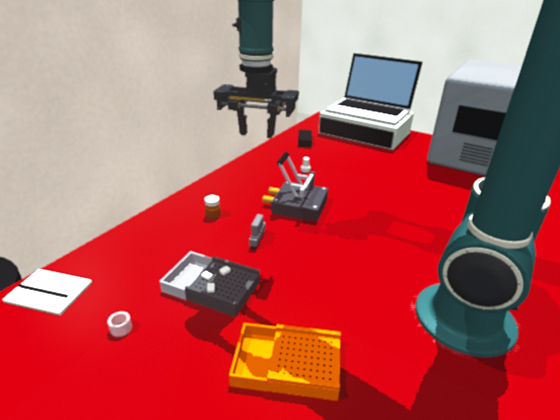

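Side view: the gripper is above the scraper, its wide body lies along the jaw direction, and the fingers straddle the grip at crop px (170,190). I'll descend and grasp.

```bash
python3 - <<'E'
from h import *
manip.move_linear([*SC,.038],rate=.10)
s=manip.state(); print(s["clock"],s["tool_pos"],s["contact_force"])
manip.set_gripper(0.0,force=40)
s=manip.state(); print(s["clock"],s["tool_pos"],s["contact_force"],s["gripper_width"])
manip.move_linear([*SC,.105],rate=.12)
s=manip.state(); print(s["clock"],s["tool_pos"],s["contact_force"],s["gripper_width"])
c=cap("side"); cv2.imwrite("pics/s3.png",cv2.resize(c["image"][130:310,180:360],(600,600),interpolation=cv2.INTER_CUBIC))
E
```

```text
5.7 [0.5552 0.0102 0.0383] [ 0.7522  0.1669 -0.0674]
6.5917 [0.5548 0.0102 0.0379] [-0.243   0.1045 -0.8675] 0.00042119606106879155
7.3 [0.5543 0.0102 0.1046] [-0.1386 -0.0368 -0.7145] 0.0005528577646286444
```

View pics/s3.png

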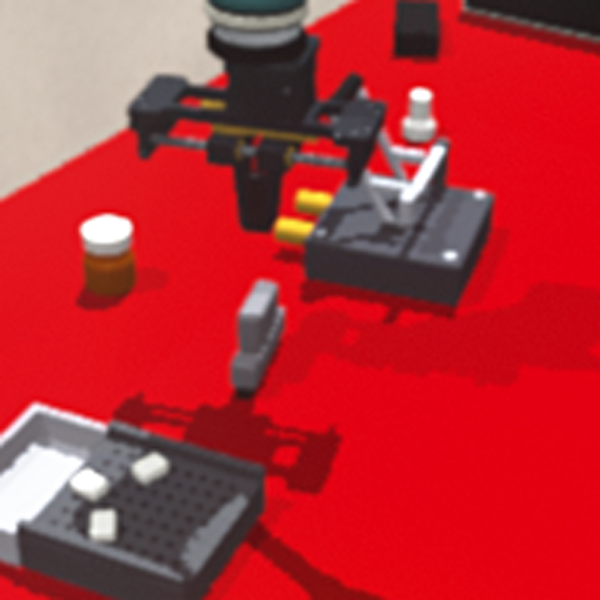

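Missed: the gripper shut on nothing. I'll check the fingertips' position in the camera against the reported TCP.

```bash
python3 - <<'E'
from h import *
c=cap("side"); s=manip.state()
def proj(c,p):
    q=rotm(c).T@(np.array(p)-c["position"]); K=c["intrinsics"]; return (K@q/q[2])[:2], q[2]
print(s["tool_pos"], proj(c,s["tool_pos"]), proj(c,[*SC,.07]), proj(c,[*SC,.0]))
P=cloud(c); 
for u,v in [(256,195),(256,190),(258,185),(255,220)]: print((u,v),P[v,u],c["z_map"][v,u])
t=cap("top"); T=cloud(t)
# gripper/scraper points
for nm,c_,Q in (("side",c,P),("top",t,T)):
    m=(Q[...,2]<.13)&(Q[...,2]>.055)&(abs(Q[...,0]-.555)<.12)&(abs(Q[...,1]-.01)<.12)
    X=Q[m]; print(nm,m.sum(), X[::max(1,len(X)//25)])
print(R.from_rotvec(s["tcp_rot"]).as_matrix())
E
```

```text
[0.5538 0.0102 0.1038] (array([257.791 , 209.2997]), np.float64(1.0788945792534184)) (array([257.5968, 219.6651]), np.float64(1.0971298430281249)) (array([257.8267, 240.3349]), np.float64(1.1339382160088542))
(256, 195) [0.5541 0.0173 0.1514] 1.0488971
(256, 190) [0.5524 0.0194 0.1678] 1.0379039
(258, 185) [0.5474 0.0173 0.1831] 1.0292763
(255, 220) [0.5589 0.0167 0.071 ] 1.0936482
side 135 [[ 0.5729 -0.0136  0.0696]
 [ 0.5701 -0.0094  0.0695]
 [ 0.5581 -0.0166  0.0698]
 [ 0.5608 -0.0056  0.0714]
 [ 0.5648  0.0033  0.0715]
 [ 0.5534 -0.0046  0.0713]
 [ 0.5621  0.0024  0.0687]
 [ 0.552  -0.0074  0.067 ]
 [ 0.5534  0.0103  0.0727]
 [ 0.5533 -0.0143  0.0594]
 [ 0.5504  0.0147  0.0729]
 [ 0.5537 -0.0149  0.0556]
 [ 0.5519  0.0174  0.0706]
 [ 0.553  -0.0089  0.0558]
 [ 0.5465  0.0252  0.0736]
 [ 0.5561  0.0351  0.0724]
 [ 0.5452  0.0272  0.0719]
 [ 0.5559  0.0355  0.0694]
 [ 0.5435  0.0298  0.0707]
 [ 0.5538  0.0386  0.0687]
 [ 0.5423  0.0315  0.0689]
 [ 0.5502  0.0391  0.067 ]
 [ 0.5393  0.0312  0.0666]
 [ 0.5459  0.0359  0.0636]
 [ 0.5518  0.0416  0.0613]
 [ 0.5401  0.0301  0.0592]
 [ 0.542   0.0369  0.059 ]]
top 0 []
[[-0.0022  0.9537  0.3007]
 [ 0.      0.3007 -0.9537]
 [-1.     -0.0021 -0.0007]]
```

```bash
python3 - <<'E'
from h import *
c=cap("side"); s=manip.state(); print(s["tool_pos"],s["gripper_width"],s["joint_pos"])
P=cloud(c)
m=(P[...,2]<.25)&(P[...,2]>.10)&(abs(P[...,0]-.555)<.13)&(abs(P[...,1]-.01)<.13)
X=P[m]
for z in np.arange(.25,.13,-.005):
    k=X[abs(X[:,2]-z)<.0025]
    if len(k): print(round(z,3),len(k),k.min(0),k.max(0),k.mean(0))
v,u=np.where(m); print("lowest px",v.max(),u[v==v.max()])
i=c["image"][165:215,225:290]; cv2.imwrite("pics/s4.png",cv2.resize(i,None,fx=10,fy=10,interpolation=cv2.INTER_CUBIC))
E
```

```text
[0.5538 0.0102 0.1038] 0.0006642014354924875 [-0.0265  0.1234  1.9655 -0.      1.055  -0.3319]
0.25 32 [ 0.4628 -0.0348  0.2475] [0.6444 0.0457 0.25  ] [0.5344 0.019  0.2484]
0.245 462 [ 0.4562 -0.0485  0.2425] [0.6511 0.0707 0.2475] [0.5499 0.0144 0.2454]
0.24 179 [ 0.4564 -0.0491  0.2376] [0.6306 0.0677 0.2425] [0.544  0.0236 0.2401]
0.235 95 [ 0.4575 -0.037   0.2325] [0.6301 0.0691 0.2375] [0.5514 0.0234 0.2355]
0.23 86 [ 0.4578 -0.0443  0.2275] [0.6275 0.0689 0.2323] [0.5371 0.0272 0.2297]
0.225 113 [ 0.4587 -0.0385  0.2226] [0.6335 0.0689 0.2275] [0.5489 0.0361 0.2256]
0.22 142 [0.4623 0.0012 0.2175] [0.6288 0.0687 0.2225] [0.545  0.0337 0.2198]
0.215 112 [ 0.4624 -0.0075  0.2125] [0.6328 0.0691 0.2175] [0.5499 0.0343 0.2154]
0.21 66 [ 0.4629 -0.0382  0.2076] [0.6343 0.0676 0.2124] [0.546  0.0268 0.2102]
0.205 34 [ 0.4635 -0.0399  0.2025] [0.6393 0.0685 0.2075] [0.5515 0.0229 0.2057]
0.2 7 [0.5236 0.0044 0.199 ] [0.561  0.0249 0.2019] [0.5442 0.0167 0.2006]
0.195 14 [0.5323 0.0071 0.1926] [0.5671 0.0248 0.1972] [0.5551 0.017  0.1948]
0.19 20 [0.5332 0.0052 0.1876] [0.5684 0.0261 0.1925] [0.5515 0.0175 0.1898]
0.185 35 [0.535  0.0014 0.1826] [0.5697 0.0243 0.1871] [0.5533 0.0146 0.1841]
0.18 27 [ 0.5352 -0.0057  0.1776] [0.5651 0.0258 0.1824] [0.5505 0.0161 0.1797]
0.175 22 [0.5357 0.0031 0.1728] [0.5665 0.0262 0.1773] [0.55   0.0181 0.1747]
0.17 22 [ 0.5354 -0.001   0.1675] [0.5642 0.026  0.1725] [0.5491 0.0158 0.1695]
0.165 22 [0.5359 0.0008 0.1625] [0.5657 0.0245 0.1668] [0.55   0.0166 0.1647]
0.16 24 [ 0.5357 -0.0029  0.1578] [0.5669 0.0259 0.1623] [0.5503 0.0168 0.1598]
0.155 21 [ 0.5385 -0.0051  0.1525] [0.5633 0.0243 0.1572] [0.5505 0.0156 0.1547]
0.15 15 [ 0.5383 -0.0035  0.1481] [0.5643 0.0242 0.1523] [0.5471 0.0149 0.1501]
0.145 20 [0.5386 0.0025 0.1432] [0.5639 0.0226 0.1474] [0.551  0.0171 0.1454]
0.14 11 [0.5417 0.0149 0.1381] [0.5616 0.0206 0.1423] [0.5519 0.0183 0.141 ]
lowest px 200 [260]
```

View pics/s4.png

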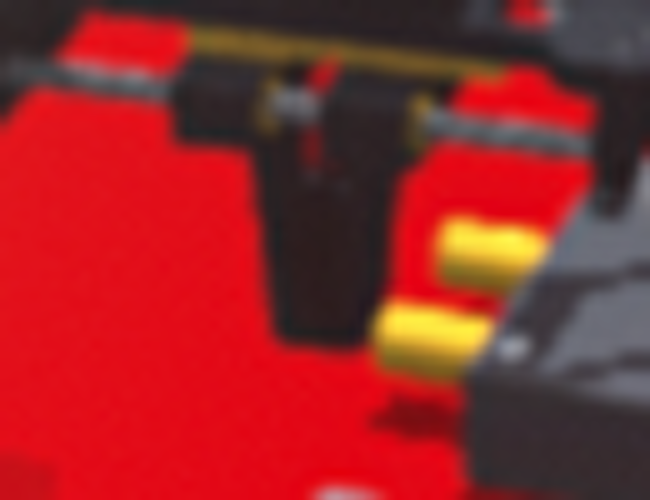

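The fingertips are really about 35 mm above the reported TCP height, while x and y agree. Along the tool axis the reported TCP lies beyond the real tips. I'll pin the offset down with tip edges in two images.

```bash
python3 - <<'E'
from h import *
c=cap("side"); s=manip.state(); tp=s["tool_pos"]
def ray_plane(c,u,v,n,p):
    K=np.array(c["intrinsics"]); d=rotm(c)@np.array([(u-K[0,2])/K[0,0],(v-K[1,2])/K[1,1],1.]); o=np.array(c["position"])
    return o+d*(n@(p-o))/(n@d)
n=R.from_rotvec(s["tcp_rot"]).as_matrix()[:,2]
if n[1]<0:n=-n
for off in (.009,):
    print("now tip", ray_plane(c,256.5,199.8-.5,n,tp+off*n), tp)
# s1 picture
i=cv2.imread("pics/s1.png")[85:145,205:305]; cv2.imwrite("pics/s1c.png",cv2.resize(i,None,fx=7,fy=7,interpolation=cv2.INTER_CUBIC))
g=cv2.cvtColor(cv2.imread("pics/s1.png"),cv2.COLOR_BGR2GRAY)
print(g[125:142,242],g[125:142,270])
print(c["image"][192:206,257])
E
```

```text
now tip [0.5516 0.0189 0.1399] [0.554  0.0102 0.1039]
[ 40  39  40  40  41  39  40  38  32  68 146 189 199 200 199 199 196] [38 37 39 38 39 41 40 42 41 41 36 40 63 96 92 81 80]
[[ 30  30  45]
 [ 30  29  45]
 [ 29  28  43]
 [ 30  29  45]
 [ 29  29  44]
 [ 30  29  42]
 [ 30  29  37]
 [ 32  29  92]
 [ 25  18 192]
 [ 23  12 228]
 [ 22   8 230]
 [ 23   8 228]
 [ 23   9 228]
 [ 21   8 227]]
```

View pics/s1c.png

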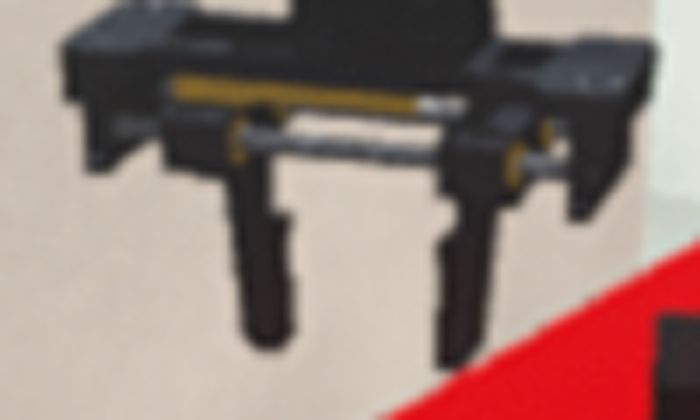

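```bash
cat >> h.py <<'E'
OFF=.036   # real tips lie this much short of the reported TCP (tool axis)
def lin(p,rot=None,rate=.15,off=None):
    o=manip.state()["tcp_rot"] if rot is None else rot
    d=R.from_rotvec(o).as_matrix()[:,0]
    manip.move_linear(np.array(p)+d*(OFF if off is None else off),rate=rate,rot=rot)
def pose(p,o):
    d=R.from_rotvec(o).as_matrix()[:,0]; manip.move_pose(np.array(p)+d*OFF,o)
def rep(t=""):
    s=manip.state(); d=R.from_rotvec(s["tcp_rot"]).as_matrix()[:,0]
    print(t,"t=%.2f"%s["clock"],"tip",s["tool_pos"]-d*OFF,"F",s["contact_force"],"w %.4f"%s["gripper_width"])
E
python3 - <<'E'
from h import *
manip.set_gripper(.055,force=40)
lin([*SC,.060],rate=.15); rep()
lin([*SC,.039],rate=.08); rep()
manip.set_gripper(0.0,force=40); rep("grip")
if manip.state()["gripper_width"]>.01:
    lin([*SC,.115],rate=.12); rep("up")
c=cap("side"); cv2.imwrite("pics/s5.png",cv2.resize(c["image"][130:310,180:360],(600,600),interpolation=cv2.INTER_CUBIC))
E
```

```text
t=9.16 tip [0.5552 0.0102 0.0604] F [0.7246 0.0383 0.1311] w 0.0551
 t=9.57 tip [0.5542 0.0102 0.0383] F [ 0.0927 -0.0079 -0.9912] w 0.0548
grip t=10.19 tip [0.555  0.0102 0.0392] F [-0.698  -0.0394  0.7839] w 0.0199
up t=10.97 tip [0.5541 0.0102 0.1143] F [-0.3467 -0.0529 -1.8193] w 0.0197
```

View pics/s5.png

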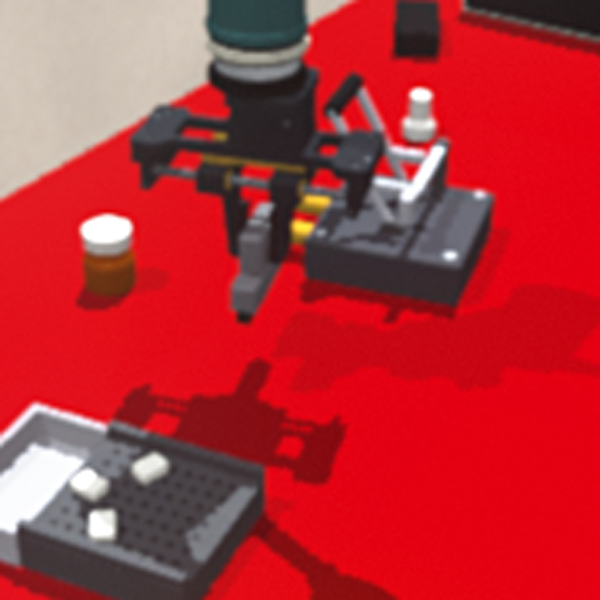

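The scraper is held (width 19.7 mm) and its foot is clear. Now the sweep.

```bash
python3 - <<'E'
from h import *
o=down(PA)
lin(pw([-.04,.001,.125]),rot=o,rate=.2); rep("over")
lin(pw([-.04,.001,.0715]),rate=.12); rep("low")
c=cap("side"); t=cap("top")
cv2.imwrite("pics/s6.png",np.hstack([cv2.resize(c["image"][200:330,140:270],(400,400),interpolation=cv2.INTER_CUBIC),cv2.resize(t["image"][160:250,170:260],(400,400),interpolation=cv2.INTER_CUBIC)]))
E
```

```text
over t=12.32 tip [0.4676 0.2195 0.1248] F [ 0.7112  0.2194 -1.3681] w 0.0196
low t=12.91 tip [0.4676 0.2197 0.0713] F [-0.1246  0.7447 -1.4214] w 0.0197
```

View pics/s6.png

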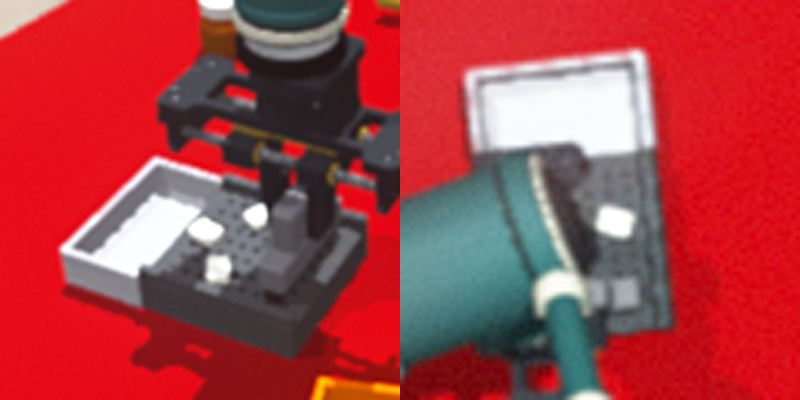

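The side view shows the scraper standing between the lips, just above the plate, with all three bits ahead of it. I'll sweep.

```bash
python3 - <<'E'
from h import *
lin(pw([.02,.001,.0712]),rate=.07); rep("mid")
lin(pw([.072,.001,.0712]),rate=.07); rep("end")
lin(pw([.072,.001,.125]),rate=.15); rep("up")
lin(pw([-.01,-.10,.135]),rate=.25); rep("off")
c=cap("side"); t=cap("top")
cv2.imwrite("pics/s7.png",np.hstack([cv2.resize(c["image"][220:330,150:260],(400,400),interpolation=cv2.INTER_CUBIC),cv2.resize(t["image"][160:250,170:260],(400,400),interpolation=cv2.INTER_CUBIC)]))
E
```

```text
mid t=14.02 tip [0.5264 0.2287 0.0709] F [ 0.3523 -0.3221 -1.5563] w 0.0190
end t=14.91 tip [0.5779 0.2361 0.0709] F [ 1.3232  0.4831 -1.0205] w 0.0198
up t=15.42 tip [0.5782 0.2363 0.1253] F [-0.3394 -0.4566 -1.3885] w 0.0198
off t=16.09 tip [0.5122 0.1249 0.1347] F [ 0.5279  0.266  -1.5135] w 0.0198
```

View pics/s7.png

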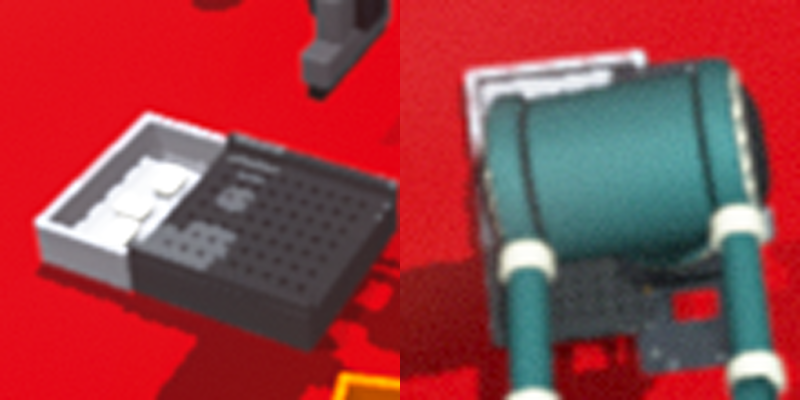

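The plate is empty and two bits are visible in the gutter; the third should be hidden by its near wall. I'll put the scraper back, then confirm from the top.

```bash
python3 - <<'E'
from h import *
o=down(np.radians(13))
p=np.array([.555,.015])
lin([*p,.125],rot=o,rate=.25)
lin([*p,.050],rate=.15); lin([*p,.0395],rate=.05); rep("down")
manip.set_gripper(.05); rep("open")
lin([*p,.20],rate=.2); rep("up")
# pre pose for catch: tilted
tl=np.radians(40)
def pre(back,th=0):
    q,o=tabpose(th,tl); d=R.from_rotvec(o).as_matrix()[:,0]; return q-d*back,o
q,o=pre(.10)
print(q, inverse_kinematics(q,o))
pose(q,o); rep("pre")
c=cap("side"); t=cap("top"); np.savez("pre_s.npz",**c); np.savez("pre_t.npz",**t)
cv2.imwrite("pics/s8.png",c["image"]); cv2.imwrite("pics/t8.png",t["image"])
E
```

```text
down t=17.82 tip [0.5549 0.015  0.0395] F [ 0.6862  0.5992 -1.7877] w 0.0198
open t=18.43 tip [0.555  0.015  0.0395] F [ 0.0879 -0.2082  0.1609] w 0.0501
up t=19.38 tip [0.554  0.015  0.1986] F [-0.2513 -0.1946 -0.1496] w 0.0497
[ 0.4971 -0.1094  0.1566] [ 0.2214 -0.0177  2.187  -0.7967  1.1172  0.4051]
pre t=20.20 tip [ 0.4968 -0.1091  0.1559] F [-0.3608 -0.6825  0.0776] w 0.0500
```

View pics/s8.png

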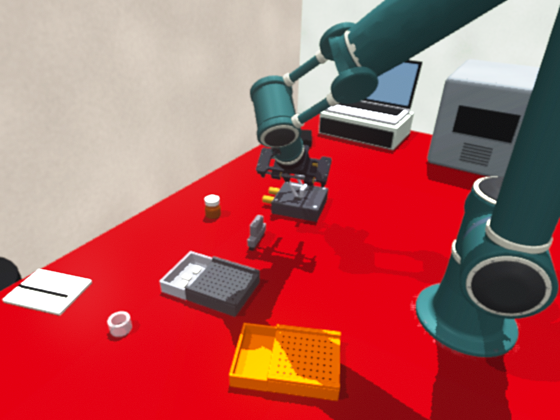

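View pics/t8.png

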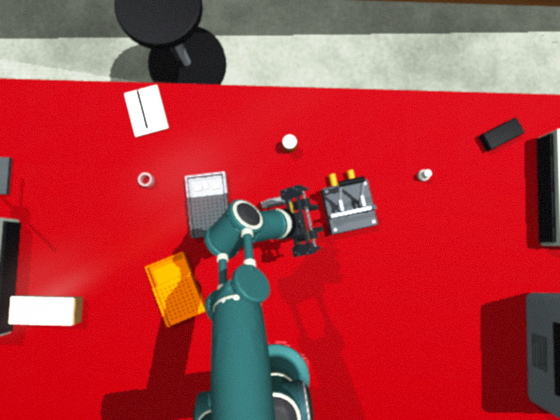

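```bash
python3 - <<'E'
from h import *
t=dict(np.load("pre_t.npz")); c=dict(np.load("pre_s.npz"))
cv2.imwrite("pics/t8c.png",np.hstack([cv2.resize(t["image"][165:265,255:385],(650,500),interpolation=cv2.INTER_CUBIC)]))
cv2.imwrite("pics/t8g.png",np.hstack([cv2.resize(t["image"][165:220,180:240],(400,400),interpolation=cv2.INTER_CUBIC),cv2.resize(c["image"][140:260,230:350],(400,400),interpolation=cv2.INTER_CUBIC)]))
def proj(c,p):
    q=rotm(c).T@(np.array(p)-c["position"]); K=c["intrinsics"]; return (K@q/q[2])[:2]
s=manip.state(); M=R.from_rotvec(s["tcp_rot"]).as_matrix()
for nm,off in (("tool off",-M[:,0]*.036),("world off",np.array([0,0,.036]))):
    for sg in (1,-1): print(nm,sg,proj(t,s["tool_pos"]+off+M[:,1]*sg*.034), proj(c,s["tool_pos"]+off+M[:,1]*sg*.034))
P=cloud(t); m=(P[...,2]>.11)&(abs(P[...,0]-.497)<.08)&(P[...,1]<-.05)&(P[...,1]>-.16)
L=(P[m]-VO)@RZ(VA)   # local valve
for y in np.arange(.155,.07,-.006):
    k=L[abs(L[:,1]-y)<.003]; 
    if len(k): print("y %.3f"%y,len(k),"x",k[:,0].min(),k[:,0].max(),"z",k[:,2].min(),k[:,2].max())
tip=s["tool_pos"]-M[:,0]*.036; print("tip local tool", (tip-VO)@RZ(VA), "world",(s["tool_pos"]+[0,0,.036]-VO)@RZ(VA))
E
```

```text
tool off 1 [314.8027 206.1266] [286.6171 178.0678]
tool off -1 [319.8351 229.2194] [310.075  181.9779]
world off 1 [322.9363 204.1674] [289.0965 171.9516]
world off -1 [328.0376 227.4024] [312.2922 175.717 ]
y 0.155 104 x -0.09234697310068686 0.07122068209101413 z 0.17950635416324534 0.2567258915627648
y 0.149 126 x -0.09366145982832934 0.06794965408336522 z 0.2267458945359757 0.24807955586057173
y 0.143 51 x -0.07589709934203825 0.06500676996147867 z 0.19036051767458617 0.24268389983156102
y 0.137 41 x -0.07377055375763789 0.0648696694515264 z 0.16768009776538784 0.23441890208553962
y 0.131 18 x -0.059742351837246806 0.017931391760781963 z 0.17140262365972636 0.18989058986773055
y 0.125 21 x -0.060212447828092985 0.017756896819510055 z 0.16279052326332066 0.1836245556416709
y 0.119 20 x -0.05900544527349411 0.017247518190332024 z 0.15257728477594656 0.17696933368437406
y 0.113 13 x -0.05672929678915269 0.01665725271960801 z 0.15792274121017713 0.16975878835932146
tip local tool [-0.0191  0.1178  0.1571] world [-0.0191  0.0946  0.1655]
```

View pics/t8c.png

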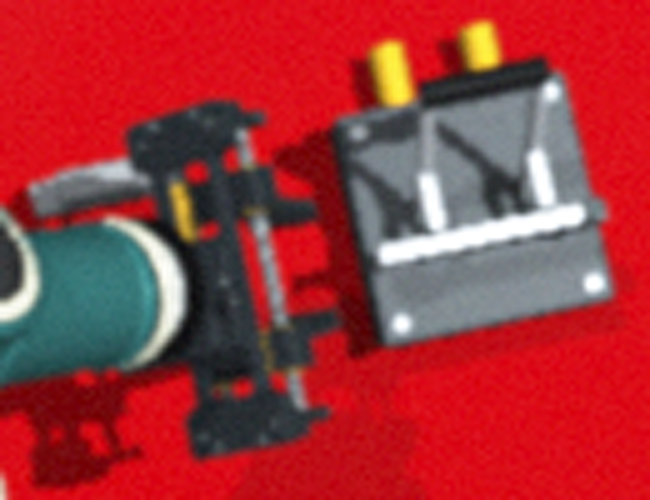

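View pics/t8g.png

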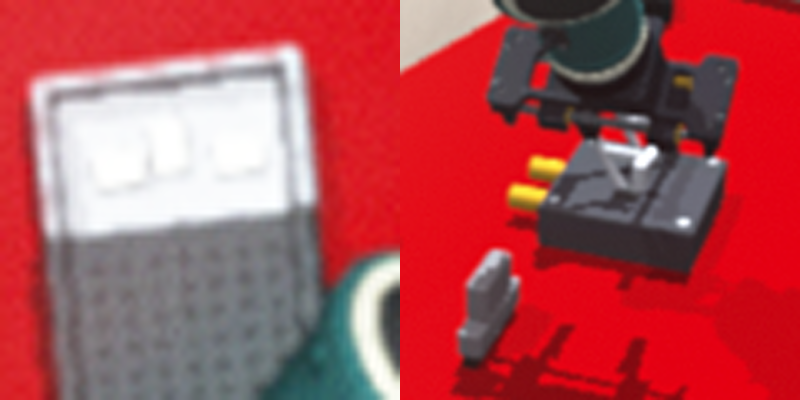

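Top crop: all three bits lie flat in the gutter (crop px (118,165), (168,145), (240,150)). The scraper stands upright on the bench, clear of plate and valve. In this tilted pose the offset is confirmed to run along the tool axis (predicted tips (315,206)/(320,229), as seen). Next is the catch.

```bash
python3 - <<'E'
from h import *
tl=np.radians(40)
manip.set_gripper(.036,force=8)
q,o=tabpose(0,tl); d=R.from_rotvec(o).as_matrix()[:,0]
lin(q-d*.03,rate=.15); rep("near")
lin(q,rate=.06); rep("at")
manip.set_gripper(0.,force=8); rep("grip")
c=cap("side"); t=cap("top")
cv2.imwrite("pics/s9.png",np.hstack([cv2.resize(c["image"][140:230,245:335],(400,400),interpolation=cv2.INTER_CUBIC),cv2.resize(t["image"][165:255,305:395],(400,400),interpolation=cv2.INTER_CUBIC)]))
E
```

```text
near t=21.32 tip [ 0.5075 -0.1532  0.1031] F [-0.0538  0.0136 -1.0534] w 0.0362
at t=21.98 tip [ 0.5117 -0.1721  0.0798] F [-0.0609 -0.0252 -0.5763] w 0.0361
grip t=22.46 tip [ 0.5138 -0.1714  0.0808] F [ 5.4024  0.1576 -2.089 ] w 0.0122
```

View pics/s9.png

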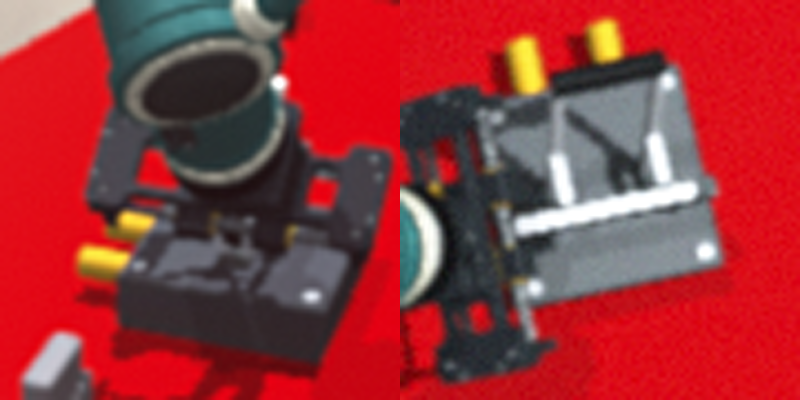

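The tab is gripped (12.2 mm). I'll swing it along the arc with a light grip.

```bash
python3 - <<'E'
from h import *
tl=np.radians(40)
sh=RZ(VA)@np.array([.0012,0,0])
for th in (.3,.6,.9,1.2,1.5,1.8):
    q,o=tabpose(th,tl); lin(q+sh,rate=.12); rep("%.1f"%th)
    s=manip.state()
    if np.linalg.norm(s["contact_force"])>25 or s["gripper_width"]<.009: print("STOP"); break
c=cap("side"); t=cap("top")
cv2.imwrite("pics/s10.png",np.hstack([cv2.resize(c["image"][100:230,225:355],(400,400),interpolation=cv2.INTER_CUBIC),cv2.resize(t["image"][165:255,305:395],(400,400),interpolation=cv2.INTER_CUBIC)]))
E
```

```text
0.3 t=23.00 tip [ 0.515  -0.1763  0.1148] F [ 2.591   2.8606 -0.2759] w 0.0120
0.6 t=23.44 tip [ 0.5186 -0.1911  0.1458] F [4.0002 3.841  2.2373] w 0.0120
0.9 t=23.88 tip [ 0.5242 -0.2144  0.1713] F [4.413  2.6607 1.6375] w 0.0120
1.2 t=24.32 tip [ 0.5312 -0.2439  0.1881] F [5.5458 0.6086 0.6147] w 0.0115
1.5 t=24.77 tip [ 0.5392 -0.2769  0.1953] F [ 7.1436  1.2907 -1.3288] w 0.0124
1.8 t=25.21 tip [ 0.5473 -0.3105  0.192 ] F [ 7.2847  1.1517 -0.8867] w 0.0117
```

View pics/s10.png

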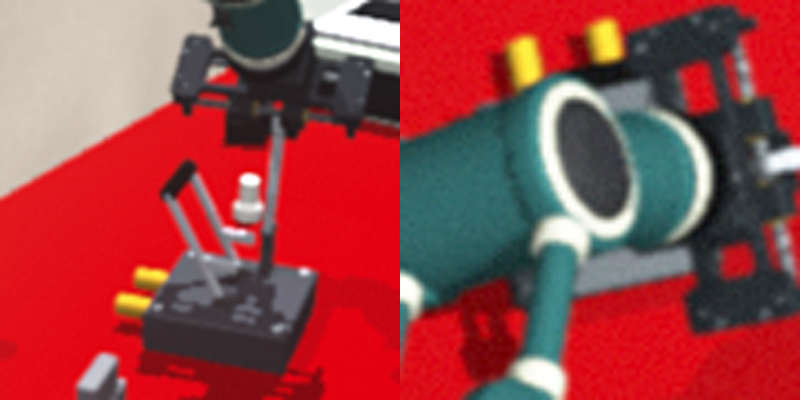

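The catch stands upright, just past vertical and held at the tab (side crop px (272,130)). I'll take it on to near its stop and release.

```bash
python3 - <<'E'
from h import *
tl=np.radians(40)
sh=RZ(VA)@np.array([.002,0,0])
for th in (2.1,2.4):
    q,o=tabpose(th,tl); lin(q+sh,rate=.12); rep("%.1f"%th)
manip.set_gripper(.036,force=8); rep("open")
d=R.from_rotvec(o).as_matrix()[:,0]
lin(q-d*.08,rate=.2); rep("back")
# towards pre-grasp of lever, high
q2,o2=barpose(0); q2=q2+[0,0,.12]
print(inverse_kinematics(q2-[0,0,OFF],o2))
pose(q2,o2); rep("above bar")
c=cap("side"); t=cap("top"); np.savez("b_s.npz",**c); np.savez("b_t.npz",**t)
cv2.imwrite("pics/s11.png",np.hstack([cv2.resize(c["image"][100:230,225:355],(400,400),interpolation=cv2.INTER_CUBIC),cv2.resize(t["image"][165:265,305:405],(400,400),interpolation=cv2.INTER_CUBIC)]))
E
```

```text
2.1 t=25.75 tip [ 0.555  -0.342   0.1784] F [ 6.6647  1.053  -1.8573] w 0.0118
2.4 t=26.19 tip [ 0.5613 -0.3683  0.156 ] F [ 6.681   3.6435 -2.1966] w 0.0115
open t=26.73 tip [ 0.5607 -0.3692  0.1589] F [ 0.274  -0.1196  0.1593] w 0.0363
back t=27.27 tip [ 0.5473 -0.3195  0.2206] F [ 0.2334 -0.1119  0.1595] w 0.0361
[-0.366   0.184   1.6644 -0.      1.2932 -0.5998]
above bar t=28.09 tip [ 0.6032 -0.2059  0.2577] F [-0.3236  0.1505 -0.203 ] w 0.0362
```

View pics/s11.png

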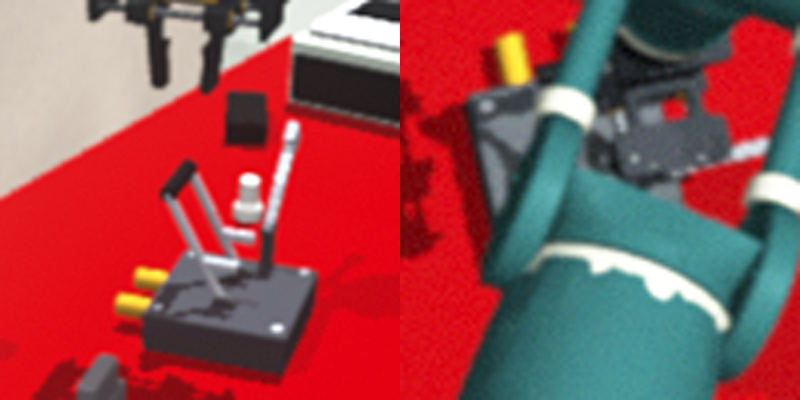

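```bash
python3 - <<'E'
from h import *
for f in ("b_s.npz","b_t.npz"):
    c=dict(np.load(f)); P=cloud(c); L=(P-VO)@RZ(VA)
    m=(L[...,2]>.08)&(L[...,2]<.20)&(L[...,1]<-.045)&(L[...,1]>-.20)&(abs(L[...,0]+.02)<.02)
    k=L[m]; print(f,len(k))
    for z in np.arange(.18,.09,-.012):
        j=k[abs(k[:,2]-z)<.006]
        if len(j): print(" z %.3f"%z,len(j),j[:,:2].mean(0))
    k=k[k[:,1]<-.07]
    if len(k)>5: 
        a=np.polyfit(k[:,1],k[:,2],1); print(" angle",np.pi+np.arctan(a[0]), "extent", np.hypot(k[:,1]+.055,k[:,2]-.09).max())
E
```

```text
b_s.npz 157
 z 0.180 4 [-0.0188 -0.1479]
 z 0.168 20 [-0.0192 -0.1418]
 z 0.156 21 [-0.0198 -0.1378]
 z 0.144 19 [-0.019  -0.1193]
 z 0.132 20 [-0.0193 -0.1045]
 z 0.120 19 [-0.0187 -0.0889]
 z 0.108 21 [-0.019  -0.0721]
 z 0.096 21 [-0.0198 -0.0582]
 angle 2.476633880024939 extent 0.1289865500081212
b_t.npz 68
 z 0.180 3 [-0.017  -0.1518]
 z 0.168 13 [-0.0203 -0.1538]
 z 0.156 1 [-0.0146 -0.1624]
 z 0.144 10 [-0.0192 -0.1148]
 z 0.132 20 [-0.0185 -0.1043]
 z 0.120 5 [-0.0219 -0.0914]
 z 0.108 5 [-0.0229 -0.0735]
 z 0.096 11 [-0.0237 -0.0599]
 angle 2.5038069208924862 extent 0.1295413781728731
```

The catch measures 2.48–2.50 rad in both views, which is open at its stop. Now the lever.

```bash
python3 - <<'E'
from h import *
manip.set_gripper(.046,force=40)
q,o=barpose(0)
lin(q+[0,0,.035],rate=.15); rep("near")
lin(q,rate=.08); rep("at")
manip.set_gripper(0.,force=40); rep("grip")
c=cap("side"); t=cap("top")
cv2.imwrite("pics/s12.png",np.hstack([cv2.resize(c["image"][100:230,225:355],(400,400),interpolation=cv2.INTER_CUBIC),cv2.resize(t["image"][155:255,305:405],(400,400),interpolation=cv2.INTER_CUBIC)]))
E
```

```text
near t=29.27 tip [ 0.605  -0.2052  0.1758] F [-0.0741  0.5051  0.6271] w 0.0457
at t=29.85 tip [ 0.6042 -0.2049  0.1394] F [-0.2047 -0.0037  0.5898] w 0.0460
grip t=30.42 tip [ 0.6065 -0.2048  0.1409] F [ 4.5058  1.7847 -0.9431] w 0.0161
```

View pics/s12.png

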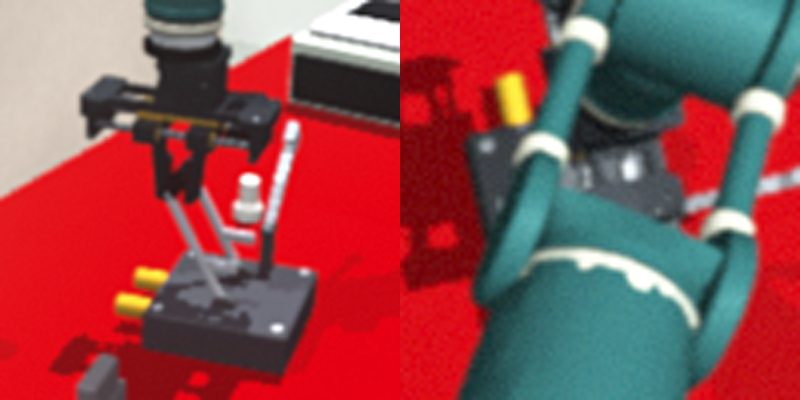

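The bar is gripped between the two arms. I'll pull along the arc to the stop, watching the force.

```bash
python3 - <<'E'
from h import *
def lf():
    return (RZ(VA).T@manip.state()["contact_force"])
for th in (.2,.4,.6,.8,.9):
    q,o=barpose(th); lin(q,rate=.09); rep("%.2f"%th); print("   local F",lf())
    if np.linalg.norm(lf())>35: print("STOP");break
E
```

```text
0.20 t=30.95 tip [ 0.5828 -0.2104  0.1496] F [ 6.0821  1.0129 -8.0278] w 0.0157
   local F [ 6.1512 -0.4242 -8.0278]
0.40 t=31.39 tip [ 0.5581 -0.2161  0.154 ] F [  8.9391  -0.2432 -10.6034] w 0.0157
   local F [  8.6394  -2.3082 -10.6034]
0.60 t=31.83 tip [ 0.5337 -0.2218  0.1542] F [ 11.5897   1.3608 -12.0235] w 0.0157
   local F [ 11.5896  -1.3622 -12.0235]
0.80 t=32.27 tip [ 0.5102 -0.2274  0.1499] F [ 13.0695   2.4104 -10.9658] w 0.0157
   local F [ 13.2723  -0.6841 -10.9658]
0.90 t=32.57 tip [ 0.4988 -0.2301  0.1457] F [ 14.4211   3.0064 -10.0598] w 0.0155
   local F [ 14.7252  -0.4175 -10.0598]
```

```bash
python3 - <<'E'
from h import *
def lf():
    return (RZ(VA).T@manip.state()["contact_force"])
for th in (.93,.95,.965,.98,.995,1.01):
    q,o=barpose(th); q=q-[0,0,.001]; lin(q,rate=.05); manip.dwell(.1); rep("%.3f"%th)
    s=manip.state(); d=R.from_rotvec(s["tcp_rot"]).as_matrix()[:,0]
    g=RZ(VA).T@(s["tool_pos"]-d*(OFF+.019)-VO); print("   local F",lf(),"grasp",g,"angle",.5-np.arctan2(g[0],g[2]-.045))
    if lf()[0]>24: print("stop reached");break
c=cap("side"); t=cap("top"); np.savez("e_s.npz",**c)
cv2.imwrite("pics/s13.png",np.hstack([cv2.resize(c["image"][100:230,225:355],(400,400),interpolation=cv2.INTER_CUBIC),cv2.resize(t["image"][155:255,305:405],(400,400),interpolation=cv2.INTER_CUBIC)]))
E
```

```text
0.930 t=32.92 tip [ 0.4957 -0.231   0.144 ] F [11.8191  5.2291 -5.9546] w 0.0161
   local F [12.7091  2.3477 -5.9546] grasp [-0.0497 -0.      0.163 ] angle 0.8984278445798319
0.950 t=33.27 tip [ 0.4941 -0.2314  0.1433] F [13.6576  6.0904 -5.132 ] w 0.0154
   local F [14.6972  2.7595 -5.132 ] grasp [-0.0513 -0.0001  0.1623] angle 0.9126117908095789
0.965 t=33.62 tip [ 0.4926 -0.2318  0.1424] F [13.3466  5.1954 -5.5435] w 0.0157
   local F [14.1873  1.9609 -5.5435] grasp [-0.0529 -0.0001  0.1614] angle 0.9268752917023169
0.980 t=33.97 tip [ 0.4912 -0.2321  0.1416] F [14.0742  5.7369 -5.641 ] w 0.0155
   local F [15.0205  2.319  -5.641 ] grasp [-0.0544 -0.0001  0.1606] angle 0.9394791241035952
0.995 t=34.32 tip [ 0.4912 -0.2322  0.1416] F [18.5375  8.375  -4.6587] w 0.0158
   local F [19.9737  3.851  -4.6587] grasp [-0.0545 -0.0001  0.1606] angle 0.9401995028567581
1.010 t=34.67 tip [ 0.4912 -0.2322  0.1416] F [21.1176 10.4976 -2.6611] w 0.0156
   local F [22.9755  5.3179 -2.6611] grasp [-0.0545 -0.0002  0.1606] angle 0.9407084871647157
```

View pics/s13.png

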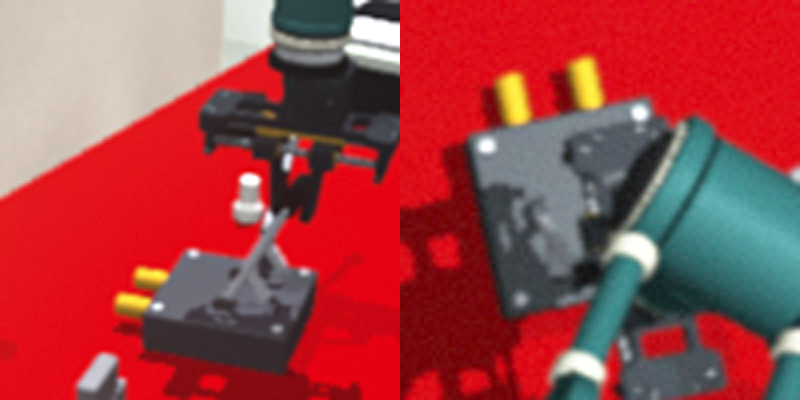

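Pushing the target past the stop only raises the force (15 → 23 N) while the bar stays put, so the lever is at its stop. One last check of the catch, bits, scraper and bystanders, then I hand in.

```bash
python3 - <<'E'
from h import *
c=cap("side"); t=cap("top"); rep()
P=cloud(c); L=(P-VO)@RZ(VA)
m=(L[...,2]>.10)&(L[...,2]<.185)&(L[...,1]<-.07)&(L[...,1]>-.18)&(abs(L[...,0]+.02)<.02); k=L[m]
print("catch",len(k), np.pi+np.arctan(np.polyfit(k[:,1],k[:,2],1)[0]) if len(k)>5 else None)
t0=dict(np.load("top0.npz")); s0=dict(np.load("side0.npz"))
for nm,a,b,u,v in (("jar",t,t0,290,142),("adapter",t,t0,146,180),("mouth",t,t0,424,174),("jar s",c,s0,212,206),("adapter s",c,s0,120,323),("mouth s",c,s0,306,165)):
    d=np.abs(a["image"][v-11:v+12,u-11:u+12].astype(int)-b["image"][v-11:v+12,u-11:u+12]).mean(); print(nm,round(d,1))
cv2.imwrite("pics/f.png",np.hstack([cv2.resize(t["image"][90:270,120:300],(400,400),interpolation=cv2.INTER_CUBIC),cv2.resize(c["image"][130:310,150:330],(400,400),interpolation=cv2.INTER_CUBIC)]))
E
```

```text
t=34.87 tip [ 0.4912 -0.2322  0.1416] F [20.3623 11.5066 -2.7131] w 0.0160
catch 22 2.557225973407141
jar 2.9
adapter 3.3
mouth 3.8
jar s 2.6
adapter s 4.5
mouth s 33.9
```

View pics/f.png

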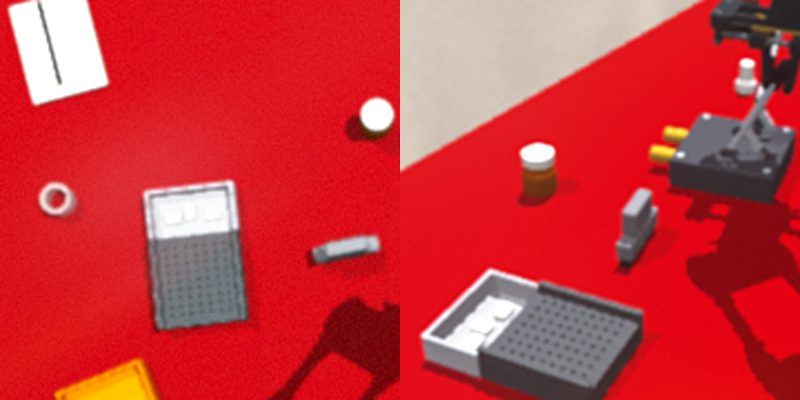

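Everything is in place. The only difference is the mouthpiece patch in the side view, where the lever and gripper now cross it; the top view shows it unmoved.

```bash
python3 - <<'E'
from h import *
print(order.close_job()); rep()
E
```

```text
the job is handed in; nothing more can be done
None
the job is handed in; nothing more can be done
```

The whole job was done in the order asked and handed in at about 35 s on the robot's clock. The gripper is holding the lever at its stop.

**What I did:**
- **Sweep:** one pass of the scraper took all three bits into the gutter, and then I stood the scraper back on the bench between the plate and the valve.
- **Catch:** I swung it over by its tab to its open stop.
- **Lever:** I then gripped the bar and pulled it to its stop.

**First grasp missed:** the real fingertips sit about 36 mm short of the reported tool point, along the tool axis. I measured this in the side camera, confirmed it in a tilted pose and corrected for it. Nothing was touched in that miss.

**Last checks:**
- **Bits and plate:** the plate is empty and all three bits are visible in the gutter.
- **Scraper:** it is standing upright on the bench.
- **Catch:** it measured 2.48–2.50 rad right after release. With the gripper partly hiding it at the end, a rougher fit gave 2.56.
- **Lever:** the bar stopped moving while the pull rose from 15 to 23 N. My estimate from the tool position gave 0.94 rad at the stop, against 0.95 stated.
- **Grip width:** the gripper read about 16 mm on the 18 mm bar throughout the pull. I did not find out why, but the grip stayed steady.
- **Bystanders:** the jar, adapter ring and mouthpiece look unchanged from the top. The mouthpiece's patch in the side view differed because the lever and gripper now cross in front of it.

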